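# Lock the bedside fan's guard ring and throw its speed lever

### The arm

A 7-joint arm with a two-finger parallel gripper is mounted at the origin on the work surface. World frame = base frame: x ahead of the robot, y to its left, z up, the work surface at z = 0. Lengths are in m, angles in rad, forces in N, time in s.
With the tool pointing down it reaches from about 0.4 to 0.875 m from the base axis. Payload 19.3 kg.
Tool frame: the origin (TCP) lies where the fingers leave the gripper's body, on its centre line; the fingertips stand bot.tip_reach ahead of it and the grasp point (between the pads) lies 54 mm ahead of it (bot.tip_reach is the distance from the TCP to the fingertips, in m); z points along the fingers, y is the line along which they close (so a half turn about z gives the same grasp; the last joint's range is limited). The gripper opens to 85 mm and grips with 20 to 120 N. Pads are 22 mm wide; open, the fingers measure 114 mm over their backs; the gripper's body (76 mm by 85 mm) begins 54 mm behind the grasp point. The pads swing forward as they close: fully open they stand 13 mm farther back than shut.
Start: joints at [-1.372, 0.521, -0.036, 1.599, 0.021, 1.021, -0.113], TCP at [0.166, 0.603, 0.304] pointing down, gripper open.
Joint ranges: [-2.91, 2.91], [-0.3, 2.13], [-1.5, 1.42], [0.17, 2.43], [-1.26, 4.41], [0.16, 1.93], [-2.52, 2.52]. Speed limits (rad/s): [1.89, 1.89, 2.39, 2.39, 3.01, 3.01, 3.01].

### API

Orientations are given as [roll, pitch, yaw] about the fixed x, y, z axes, in that order (R = Rz(yaw) Ry(pitch) Rx(roll)).
In Python, from workcell import bot gives the robot as it stands. The module is installed in compiled form; this text tells all that it offers.
- The arm moves only by the shell command python3 -m jog 'ROWS' [FORCE]. ROWS is JSON, a list that holds one entry, the list of rows, each a list of 7 numbers: the shift along the tool's x, y, z in mm, then the turn, a rotation vector about the tool's x, y, z in rad, then the opening, from 0 (shut) to 1 (fully open). In form: [[[tx, ty, tz, wx, wy, wz, fingers], ...]]. A call has 1 to 5 rows; each row shifts and turns the commanded pose from where the row before left it, along the tool's axes as they then stand; what a row does not reach is not made up. A row lasts 1/10 s, in which the tool goes at most 50 mm and 8.59 degrees, less where a joint would pass 70% of its speed; a pose out of reach is approached as far as the arm can. A call is refused whole if a number of a shift passes 50 or a number of a turn 0.15, either way. A call with a gripper value outside its range is refused whole. The fingers move at their own pace and stop on an object; FORCE is the grip in N (left out, the last holds). Time passes only in rows, so rows that do not move let the fingers close. It gives the time, the measured TCP pose, the force, the opening and the grip force at its end, in the units of the state.
- bot.observe(): the state, without advancing time (a new reading comes with each control period).
- bot.grab_frame(name): name is "scene" or "top" or "wrist"; returns a dict with "img" (480x640x3 uint8, red, green, blue), "intrinsics" (3x3 intrinsics, pixels), "R" (3x3) and "t" (3): a world point X has camera coordinates R X + t; the wrist camera has in their place "tool_from_camera" (4x4, takes a point from camera to tool coordinates, whose origin is the TCP and whose axes are the flange's). Camera axes: x right, y down, z forward; pixel columns grow to the right and rows downward; lengths in m; the calibration is good to about 2 mm. A picture is of the moment at which its call begins: read the wrist's pose just before it. There is no depth.
- bot.job_done(): hands the job in; it is judged then, once.
Trained networks look in a picture, given as the dict that the camera call returned (one of the last four; its "shot" number tells which), for a name from the list of things; names that differ only in an ending like _2 or _b are one class to them, and where a whole thing is asked for, a point or a joint stands for the part that bears it (a point fixed in the world has none). Each returns a list of dicts, best first, with "conf" (0 to 1); they miss things now and then, are a little off and sometimes report something else, mostly with a low value. They report only what shows in the picture. A call takes as long as a camera call.
- bot.trace(query, picture): "region" (480x640 bool, what is visible of it).
- bot.spot_point(query, picture): "xyz" ([x, y, z] in m, in world coordinates, good to about 4 mm: a listed point, or the origin of a listed thing).
The state is a dict: "clock": time; "qpos": joint angles; "qd": joint speeds; "joint_efforts": joint torques, N m; "position": TCP position; "tool_rot": TCP orientation; "force": force on the tool from outside, world axes, zero at the start; "moment": the same for the moment, N m; "grip_width": finger opening in m; "finger_force": force on a finger pad.
Only numpy, scipy, OpenCV 4.12 (cv2) and the standard library are available. Lean on these libraries where they do the work, as an engineer would, in place of code of your own. Each camera call takes 0.05 s, during which the arm holds its last target. There are 200 camera calls.

### The job

The bedside fan has just been cleaned and its guard ring is still loose. First twist the guard ring clockwise by its grip bar until it clicks fully locked, with the speed lever still in the off notch (nearest the robot); then throw the lever into the notch marked by the long pointed tongue sticking out beside it, so that it sits in that notch by itself. Leave the clock, torch, book and pot where they stand, and leave everything untouched at the end.

Things in the scene. Friction and masses are not known exactly. Their poses are not given: they have to be found in the camera images.
- fan: Fixed ivory desk fan. Origin on the table under the head's centre; x away from the side it faces, z up. Base 190 x 370 mm, y -260 to +110 mm. Head: disc 200 x 65 mm centred 150 mm up, its face normal leaning 35 deg from vertical to -x, between uprights at y +-108 mm (to z 170). Lever pivot at (0,-190,50) mm, axis y, in a housing 150 x 75 x 61 mm high; notched arc plate, radius 90 mm, at y -214.
- ring_grip (a point): Middle of the guard ring's grip bar, on the turning axis. Grey disc, 92 mm across, 12 mm thick, in the middle of the head's face; across it the bar, 78 mm long, 16 mm thick, 34 mm proud of the disc. This point is 21 mm above the disc, 13 mm below the bar's top. Axes turn with the ring: z the turning axis, out of the face (35 deg from vertical), y along the bar, x across its thickness.
- guard_ring (a joint): Ring angle, rad: 0 fully loose, grows clockwise as seen facing the ring, 1.5 locked at its stop, the bar then in line with two raised ribs on the guard, up and down the slope. Turns against friction (0.05 N m) and an over-centre spring (up to 0.1 N m) that pulls it back towards 0 below about 1.2 and on to the stop, where it stays, above that; left near 0 or near 1.2 it may stay put.
- lever_grip (a point): Middle of the lever's flat-sided grey handle, 145 mm from the pivot. The handle is a rounded bar 22 mm thick (along its y) and 30 mm wide (along x), reaching from 112 to 176 mm from the pivot, on an 11 mm steel stem. Axes turn with the lever: z from the pivot to the lever's end, y the pivot axis.
- lever (a joint): Lever angle, rad: 0 upright, positive leans to the fan's +x (away from the robot). Four sprung notches: -0.71 (off, where it starts), -0.24, +0.24, +0.71; a spring pulls it into the nearest (crests near -0.48, 0, +0.48; about 4 N at the handle to cross one). Stops at +-0.85.
- lever_pin (a point): End of a steel pin that sticks out sideways (fan's -y) from the lever stem over the notched arc plate, 83 mm from the pivot. The pin lies in the notch where the lever rests.
- mark_notch (a point): The mark: a pointed aluminium tongue, 16 mm wide, sticking out level 45 mm from the outside of the arc plate (fan's -y), 6 to 22 mm below this point, beside the wanted notch, which is either -0.24 or +0.24. With the lever in that notch the pin's end is level with this point and 10 mm from it, in the fan's +y. The other middle notch has only a stub half as long, flat-ended.
- clock: Bystander: glass desk clock on a wooden foot 50 x 95 mm, 116 mm high. Origin: centre of its underside. Loose.
- torch: Bystander: hand torch with a carrying handle, 130 mm long along its x, 80 mm wide at the head, 97 mm high. Origin: centre of its foot's underside. Loose.
- book: Bystander: small dark red hardback, 115 x 170 x 30 mm, lying flat. Origin: centre of its underside. Loose.
- pot: Bystander: round white ceramic pot, 68 mm across, 60 mm high. Origin: centre of its underside. Loose.

How it is judged:
By the outcome, as a careful person would: the job done as asked, in the order asked, and still so for the second after the job is handed in, with the robot touching nothing.
It also fails if it takes over 61 s, if anything falls off the work surface, if the arm or the gripper's body presses on something with over 40 N, if the wrist force passes 120 N, or if a joint passes its speed limit or range.

## Working session

There is one attempt and no reset: what is moved stays moved. The work goes in short steps, Python scripts to look and compute and a shell command to move; the robot and the scene stay as the last step left them, time stands still between calls to the robot, and variables do not carry over. Pictures are saved under pics/ and viewed, at most 10 in all, crops included, and the job is handed in when it is done.

```bash
mkdir -p pics
python3 - <<'E'
from workcell import bot
import cv2,numpy as np
print(bot.observe(), bot.tip_reach)
fs={n:bot.grab_frame(n) for n in("scene","top")}
for n,f in fs.items():
    cv2.imwrite(f"pics/{n}0.png",f["img"][:,:,::-1])
    print(n,"C",(-f["R"].T@f["t"]).round(3))
    for q in["fan","ring_grip","lever_grip","lever_pin","mark_notch","clock","torch","book","pot"]:
        print(q,[(np.round(d["xyz"],4).tolist(),round(d["conf"],2)) for d in bot.spot_point(q,f)[:3]])
E
```

```text
{'clock': 0.0, 'qpos': array([-1.37218189,  0.52198354, -0.03634633,  1.60000067,  0.02118935,
        1.02110013, -0.11279494]), 'qd': array([-0.00017481, -0.00025043, -0.00061588, -0.00159024, -0.00055512,
        0.00189786,  0.00028657]), 'joint_efforts': array([-3.22353044e-03, -9.27132368e+01,  1.97840877e+00, -3.69943464e+01,
        1.77058449e-02,  8.06718715e-03, -1.64806596e-05]), 'position': array([0.16594301, 0.60230371, 0.30334708]), 'tool_rot': array([-3.14048711e+00,  6.07072837e-05,  2.87278405e+00]), 'force': array([0.63366173, 0.92821193, 0.33913318]), 'moment': array([0.01334644, 0.01121106, 0.01146373]), 'finger_force': 0.0, 'grip_width': 0.08560317130057538} 0.0726
scene C [ 1.021 -0.452  0.895]
fan [([0.5903, 0.1247, 0.0034], 0.57), ([0.6357, 0.323, -0.001], 0.56)]
ring_grip [([0.5533, 0.1263, 0.2013], 0.87)]
lever_grip [([0.4967, -0.0613, 0.1605], 0.9)]
lever_pin [([0.537, -0.0946, 0.1103], 0.9)]
mark_notch [([0.6072, -0.1064, 0.1327], 0.59)]
clock [([0.5773, -0.2146, -0.0006], 0.71)]
torch [([0.6406, 0.3209, 0.0], 0.91), ([0.4221, -0.0708, 0.0026], 0.24)]
book [([0.412, 0.1703, -0.0022], 0.65)]
pot [([0.4264, -0.0677, -0.0007], 0.63)]
top C [0.355 0.038 0.987]
fan [([0.5533, 0.1245, 0.2042], 0.68)]
ring_grip [([0.5549, 0.1234, 0.2042], 0.7)]
lever_grip [([0.4966, -0.0652, 0.1576], 0.96)]
lever_pin [([0.5343, -0.0987, 0.1082], 0.62)]
mark_notch [([0.6109, -0.1058, 0.1302], 0.62)]
clock [([0.5765, -0.2136, 0.0008], 0.9), ([0.5557, 0.1198, 0.2036], 0.56)]
torch [([0.639, 0.3219, -0.008], 0.97)]
book [([0.4093, 0.1691, 0.0023], 0.64)]
pot [([0.4229, -0.0689, -0.0007], 0.91)]
```

View pics/scene0.png

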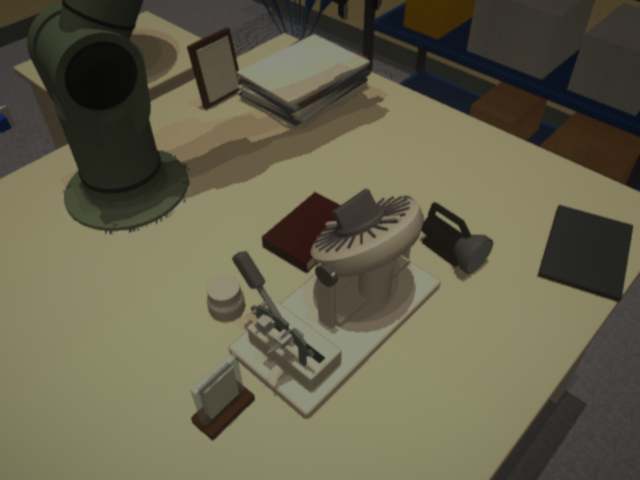

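View pics/top0.png

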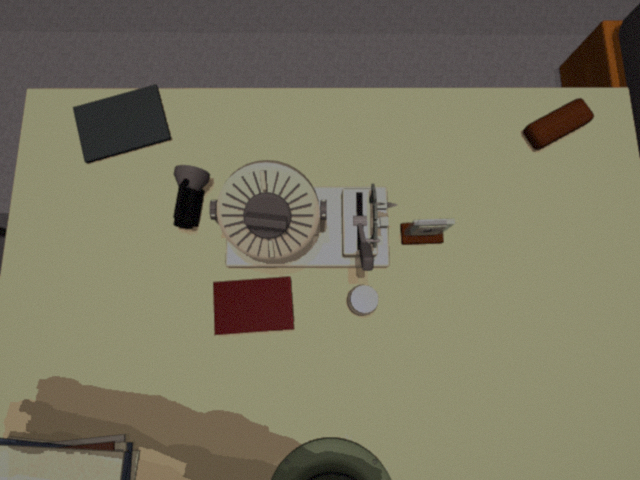

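Scene: the fan is roughly axis-aligned, with the lever off at about (248,262) in scene. In top, the bar lies crosswise at (267,216) and the pointed tongue is at about (393,205). I'll crop the notch area and compute the approach.

```bash
cat > h.py <<'E'
from workcell import bot
import numpy as np
from scipy.linalg import logm,expm
from scipy.spatial.transform import Rotation as R
def T(p,M):
    A=np.eye(4);A[:3,:3]=M;A[:3,3]=p;return A
def cur():
    o=bot.observe();return T(o["position"],R.from_euler("xyz",o["tool_rot"]).as_matrix())
def frame(z,y):
    z=np.array(z)/np.linalg.norm(z);y=np.array(y,float);y-=z*(y@z);y/=np.linalg.norm(y)
    return np.c_[np.cross(y,z),y,z]
def plan(G,A=None):
    "equal rows that lead from A (default: now) to pose G"
    A=cur() if A is None else A
    D=np.linalg.inv(A)@G; L=np.real(logm(D))
    w=R.from_matrix(D[:3,:3]).as_rotvec()
    n=int(np.ceil(max(np.linalg.norm(w)/.149,np.linalg.norm(L[:3,3])*1000/49.,1)))
    S=expm(L/n)
    print(n,"x",(S[:3,3]*1000).round(1).tolist()+R.from_matrix(S[:3,:3]).as_rotvec().round(4).tolist())
    B=A.copy();path=[]
    for i in range(n): B=B@S;path.append(B[:3,3].round(3).tolist())
    print("path",path[::3])
RING=np.array([.5541,.1249,.2028]);ZR=np.array([np.sin(np.radians(35)),0,-np.cos(np.radians(35))])
E
python3 - <<'E'
from h import *
import cv2
f=bot.grab_frame("top");g=bot.grab_frame("scene")
a=cv2.resize(f["img"][170:290,330:470],None,fx=3.5,fy=3.5,interpolation=2)
b=cv2.resize(f["img"][150:270,205:330],None,fx=2.4,fy=3.5,interpolation=2)
cv2.imwrite("pics/crop1.png",np.hstack([a,b])[:,:,::-1])
M=frame(ZR,[1,0,0]);plan(T(RING-ZR*.16,M))
M=frame(ZR,[-1,0,0]);plan(T(RING-ZR*.16,M))
# projected hypotheses of mark, fan origin x=.592,y pivot
for s in(-.24,.24):
    X=np.array([.592+.083*np.sin(s),-.106,.05+.083*np.cos(s)])
    for c in(f,g):
        u=c["intrinsics"]@(c["R"]@X+c["t"]);print(s,(u[:2]/u[2]).round(1))
E
```

```text
13 x [-46.0, -6.8, -1.1, -0.0401, -0.0305, 0.0968]
path [[0.209, 0.584, 0.305], [0.322, 0.504, 0.314], [0.406, 0.394, 0.325], [0.454, 0.264, 0.334], [0.462, 0.125, 0.334]]
14 x [0.8, -45.7, 10.9, 0.0304, -0.04, -0.1268]
path [[0.153, 0.559, 0.293], [0.151, 0.421, 0.27], [0.201, 0.29, 0.266], [0.296, 0.188, 0.282], [0.419, 0.132, 0.318]]
-0.24 [383.4 220.4]
-0.24 [263.8 320.3]
0.24 [382.7 201.7]
0.24 [281.7 334.5]
```

View pics/crop1.png

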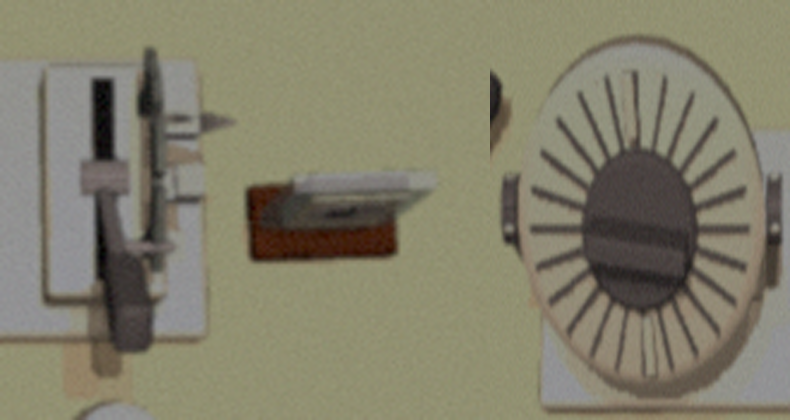

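The pointed tongue is at crop (210,122), beside the farther notch (+0.24). The stub is at (185,185), at -0.24. The bar is nearly crosswise, as expected. Moving to stand-off.

```bash
r="x"; python3 -m jog '[[[-46,-6.8,-1.1,-0.04,-0.0305,0.0968,1],[-46,-6.8,-1.1,-0.04,-0.0305,0.0968,1],[-46,-6.8,-1.1,-0.04,-0.0305,0.0968,1],[-46,-6.8,-1.1,-0.04,-0.0305,0.0968,1]]]' && python3 -m jog '[[[-46,-6.8,-1.1,-0.04,-0.0305,0.0968,1],[-46,-6.8,-1.1,-0.04,-0.0305,0.0968,1],[-46,-6.8,-1.1,-0.04,-0.0305,0.0968,1],[-46,-6.8,-1.1,-0.04,-0.0305,0.0968,1]]]' && python3 -m jog '[[[-46,-6.8,-1.1,-0.04,-0.0305,0.0968,1],[-46,-6.8,-1.1,-0.04,-0.0305,0.0968,1],[-46,-6.8,-1.1,-0.04,-0.0305,0.0968,1],[-46,-6.8,-1.1,-0.04,-0.0305,0.0968,1],[-46,-6.8,-1.1,-0.04,-0.0305,0.0968,1]]]'
python3 - <<'E'
from h import *
import cv2
Mz=R.from_rotvec([0,0,.07]).as_matrix()
plan(T(RING-ZR*.13,frame(ZR,[1,0,0])@Mz)); print(bot.observe()["qpos"].round(2))
A=cur();f=bot.grab_frame("wrist")
cv2.imwrite("pics/w1.png",f["img"][:,:,::-1])
print(f["tool_from_camera"].round(3))
for q in["ring_grip","mark_notch","lever_grip"]:print(q,[(np.round(d["xyz"],4).tolist(),round(d["conf"],2)) for d in bot.spot_point(q,f)[:2]])
E
```

```text
clock: 1.5
position: [0.3237, 0.5027, 0.3138]
tool_rot: [2.96, 0.088, 2.472]
force: [1.2, 0.0, 1.0]
grip_width: 0.0855
finger_force: 0.0
clock: 1.9
position: [0.4278, 0.3506, 0.3294]
tool_rot: [2.759, 0.097, 2.065]
force: [1.6, -0.0, 0.6]
grip_width: 0.0856
finger_force: 0.0
clock: 2.4
position: [0.4626, 0.123, 0.3342]
tool_rot: [2.53, -0.002, 1.567]
force: [1.4, -0.8, 0.6]
grip_width: 0.0855
finger_force: 0.0
1 x [1.9, -0.4, 30.1, 0.0003, 0.0002, 0.0654]
path [[0.48, 0.125, 0.309]]
[-1.36  0.1   0.9   2.33  0.78  0.28 -1.2 ]
[[-0.001 -0.964 -0.265  0.069]
 [ 1.    -0.001 -0.     0.   ]
 [ 0.    -0.265  0.964 -0.07 ]
 [ 0.     0.     0.     1.   ]]
ring_grip [([0.5545, 0.1223, 0.2025], 0.59)]
mark_notch []
lever_grip []
```

View pics/w1.png

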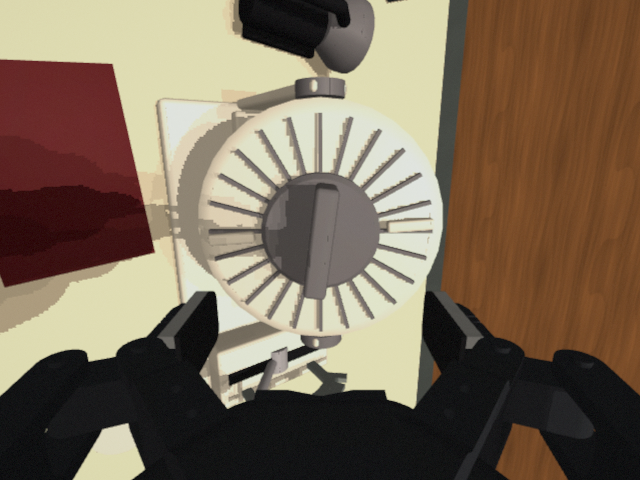

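The wrist picture shows the bar from (325,187) to (316,298), tilted about 4° clockwise, with the ribs at left and right. Joint 7 falls as the tool turns clockwise, so it would run out of range. I'll use the half-turn grasp.

```bash
python3 -m jog '[[[0,0,5,0,0,-0.149,1],[0,0,5,0,0,-0.149,1],[0,0,5,0,0,-0.149,1],[0,0,5,0,0,-0.149,1],[0,0,0,0,0,-0.149,1]]]' | tail -1;  python3 -c "
from h import *
print(bot.observe()['qpos'].round(2))"
python3 -m jog '[[[0,0,0,0,0,-0.149,1],[0,0,0,0,0,-0.149,1],[0,0,0,0,0,-0.149,1],[0,0,0,0,0,-0.149,1],[0,0,0,0,0,-0.149,1]]]' | tail -1; python3 -c "
from h import *
print(bot.observe()['qpos'].round(2))"
python3 -m jog '[[[0,0,0,0,0,-0.149,1],[0,0,0,0,0,-0.149,1],[0,0,0,0,0,-0.149,1],[0,0,0,0,0,-0.149,1],[0,0,0,0,0,-0.149,1]]]' >/dev/null;python3 -m jog '[[[0,0,0,0,0,-0.149,1],[0,0,0,0,0,-0.149,1],[0,0,0,0,0,-0.149,1],[0,0,0,0,0,-0.149,1],[0,0,0,0,0,-0.149,1]]]'
python3 - <<'E'
from h import *
Mz=R.from_rotvec([0,0,.07]).as_matrix()
RING[1]=.124
plan(T(RING-ZR*.12,frame(ZR,[-1,0,0])@Mz));plan(T(RING-ZR*.059,frame(ZR,[-1,0,0])@Mz)); print(bot.observe()["qpos"].round(2))
E
```

```text
finger_force: 0.0
[-1.14  0.16  0.69  2.32  0.85  0.23 -0.53]
finger_force: 0.0
[-1.    0.15  0.52  2.31  0.93  0.26  0.14]
clock: 4.6
position: [0.4742, 0.1264, 0.3177]
tool_rot: [-2.538, 0.088, -1.695]
force: [0.1, 0.4, -0.3]
grip_width: 0.0856
finger_force: 0.0
1 x [2.5, 0.1, 19.9, 0.0014, 0.0012, -0.0826]
path [[0.485, 0.124, 0.301]]
2 x [1.3, 0.0, 40.5, 0.0007, 0.0006, -0.0413]
path [[0.497, 0.125, 0.284]]
[-0.8   0.14  0.3   2.31  1.    0.3   1.56]
```

```bash
python3 -m jog '[[[1.2,0,25,0.0007,0.0006,-0.0413,1],[1.2,0,25,0.0007,0.0006,-0.0413,1],[0,0,15,0,0,0,1],[0,0,8,0,0,0,1],[0,0,0,0,0,0,1]]]'
python3 - <<'E'
from h import *
Mz=R.from_rotvec([0,0,.07]).as_matrix()
RING[1]=.124
plan(T(RING-ZR*.059,frame(ZR,[-1,0,0])@Mz)); print(bot.observe()["qpos"].round(2))
E
```

```text
clock: 5.1
position: [0.5152, 0.1235, 0.2584]
tool_rot: [-2.532, 0.045, -1.637]
force: [0.8, 0.3, 0.3]
grip_width: 0.0854
finger_force: 0.0
1 x [-0.5, 0.0, 8.8, 0.0002, -0.0013, -0.0099]
path [[0.52, 0.124, 0.251]]
[-0.71  0.32  0.28  2.29  1.62  0.17  1.02]
```

```bash
python3 -m jog '[[[0,0,8.5,0,0,-0.01,1],[0,0,0,0,0,0,0.6],[0,0,0,0,0,0,0.2],[0,0,0,0,0,0,0],[0,0,0,0,0,0,0]]]' 50;  python3 -m jog '[[[0,0,0,0,0,0,0],[0,0,0,0,0,0,0],[0,0,0,0,0,0,0]]]'
python3 - <<'E'
from h import *
import cv2
o=bot.observe();print(o["qpos"].round(2),o["moment"].round(2))
print(cur()[:3,3]+.054*cur()[:3,2],cur()[:3,2])
cv2.imwrite("pics/w2.png",bot.grab_frame("wrist")["img"][:,:,::-1])
E
```

```text
clock: 5.6
position: [0.5195, 0.1228, 0.2529]
tool_rot: [-2.53, 0.04, -1.63]
force: [0.2, 0.1, -0.5]
grip_width: 0.028
finger_force: 0.0
clock: 5.9
position: [0.5196, 0.1229, 0.2529]
tool_rot: [-2.53, 0.04, -1.63]
force: [-4.8, 0.2, 7.7]
grip_width: 0.0152
finger_force: 49.2
[-0.68  0.34  0.25  2.28  1.71  0.18  0.94] [0.06 0.54 0.14]
[0.55062186 0.1228338  0.20869439] [ 0.5749817  -0.00088821 -0.81816579]
```

View pics/w2.png

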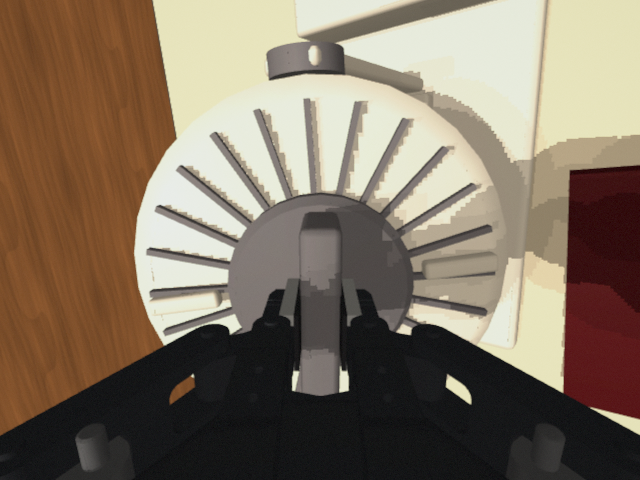

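The bar is gripped squarely between the pads at (320,300). Turning clockwise.

```bash
python3 -m jog '[[[0,0,0,0,0,0.1,0],[0,0,0,0,0,0.1,0],[0,0,0,0,0,0.1,0],[0,0,0,0,0,0.1,0],[0,0,0,0,0,0.1,0]]]';  python3 - <<'E'
from h import *
o=bot.observe();print(o["qpos"].round(2),o["moment"].round(2))
A=cur();y=A[:3,1];v=frame(ZR,[-1,0,0]);print(A[:3,2],"ang",np.arctan2(-y@v[:,0],y@v[:,1]))
E
```

```text
clock: 6.45
position: [0.5192, 0.123, 0.2526]
tool_rot: [-2.609, 0.317, -2.059]
force: [-7.7, 1.3, 6.2]
grip_width: 0.0151
finger_force: 49.1
[-0.59  0.33  0.14  2.28  1.67  0.22  0.49] [0.18 1.15 0.29]
[ 5.74346071e-01 -6.19710973e-04 -8.18612367e-01] ang 0.5752345206160843
```

```bash
python3 -m jog '[[[0,0,0,0,0,0.1,0],[0,0,0,0,0,0.1,0],[0,0,0,0,0,0.1,0],[0,0,0,0,0,0.1,0],[0,0,0,0,0,0.1,0]]]';  cat > a.py <<'E'
from h import *
o=bot.observe();print(o["qpos"].round(2),o["moment"].round(2))
A=cur();y=A[:3,1];v=frame(ZR,[-1,0,0]);print(A[:3,2].round(3),"ang",np.arctan2(-y@v[:,0],y@v[:,1]))
E
python3 a.py;  python3 -m jog '[[[0,0,0,0,0,0.1,0],[0,0,0,0,0,0.1,0],[0,0,0,0,0,0.1,0],[0,0,0,0,0,0.1,0]]]'; python3 a.py
```

```text
clock: 6.95
position: [0.519, 0.1234, 0.2525]
tool_rot: [-2.82, 0.529, -2.558]
force: [-9.1, 3.0, 4.5]
grip_width: 0.0153
finger_force: 49.1
[-0.51  0.33  0.05  2.27  1.64  0.25  0.02] [0.48 1.53 0.47]
[ 0.574  0.    -0.819] ang 1.074751236393649
clock: 7.35
position: [0.5189, 0.1238, 0.2524]
tool_rot: [-3.075, 0.608, -3.024]
force: [-9.3, 5.1, 4.2]
grip_width: 0.0154
finger_force: 49.0
[-0.46  0.33 -0.01  2.27  1.63  0.27 -0.36] [0.86 1.64 0.65]
[ 0.574  0.001 -0.819] ang 1.4744452022775918
```

```bash
python3 -m jog '[[[0,0,0,0,0,0.06,0],[0,0,0,0,0,0.05,0],[0,0,0,0,0,0,0]]]'; python3 a.py;  python3 -m jog '[[[0,0,0,0,0,0.04,0],[0,0,0,0,0,0,0]]]'; python3 a.py
```

```text
clock: 7.65
position: [0.5191, 0.1238, 0.2526]
tool_rot: [3.134, 0.612, 3.13]
force: [-9.0, 3.9, 8.2]
grip_width: 0.0152
finger_force: 78.9
[-0.45  0.33 -0.02  2.27  1.63  0.27 -0.46] [-0.43  1.11  1.89]
[ 0.574  0.001 -0.819] ang 1.5801067337965196
clock: 7.85
position: [0.519, 0.1238, 0.2527]
tool_rot: [3.108, 0.611, 3.084]
force: [-10.3, 2.7, 9.0]
grip_width: 0.0154
finger_force: 102.2
[-0.45  0.33 -0.03  2.27  1.63  0.27 -0.5 ] [-1.13  1.15  2.56]
[ 0.575  0.001 -0.819] ang 1.6181769500998737
```

The torque rose sharply at the stop. I'll unload, release, retreat and check.

```bash
python3 -m jog '[[[0,0,0,0,0,-0.04,0],[0,0,0,0,0,0,0.3],[0,0,0,0,0,0,1],[0,0,0,0,0,0,1],[0,0,0,0,0,0,1]]]'|tail -2;python3 -m jog '[[[0,0,-10,0,0,0,1],[0,0,-30,0,0,0,1],[0,0,-40,0,0,0,1],[0,0,-10,0,0,0,1],[0,0,0,0,0,0,1]]]'
python3 - <<'E'
from h import *
import cv2
print(bot.observe()["qpos"].round(2))
f=bot.grab_frame("wrist")
g=bot.grab_frame("scene")
cv2.imwrite("pics/w3.png",f["img"][:,:,::-1])
for q in["lever_grip","lever_pin","mark_notch","ring_grip"]:print(q,[(np.round(d["xyz"],4).tolist(),round(d["conf"],2)) for d in bot.spot_point(q,f)[:2]+bot.spot_point(q,g)[:1]])
E
```

```text
grip_width: 0.0681
finger_force: 0.0
clock: 8.85
position: [0.4739, 0.1226, 0.3203]
tool_rot: [3.135, 0.617, 3.126]
force: [0.2, -0.1, -0.7]
grip_width: 0.0853
finger_force: 0.0
[-0.5   0.13 -0.03  2.3   1.08  0.35  0.06]
lever_grip [([0.4937, -0.0654, 0.1566], 0.63), ([0.4985, -0.0639, 0.157], 0.79)]
lever_pin [([0.5355, -0.0962, 0.1111], 0.93)]
mark_notch [([0.6065, -0.1063, 0.1318], 0.55)]
ring_grip [([0.5539, 0.1217, 0.2016], 0.85), ([0.5545, 0.1282, 0.2], 0.79)]
```

View pics/w3.png

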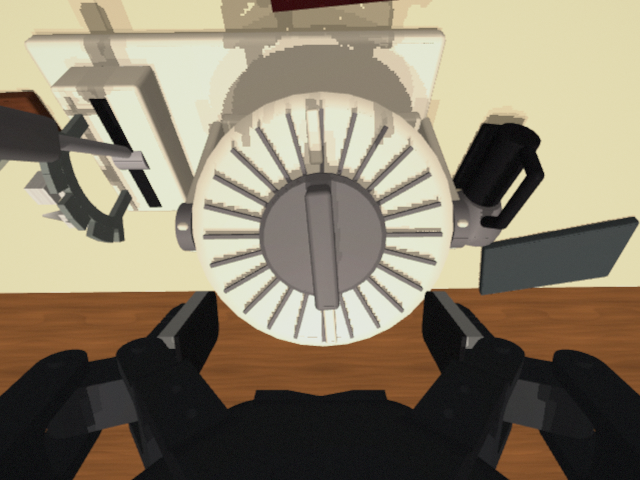

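The bar, (318,185) to (326,305), is now in line with the ribs at (314,130) and (328,320), so the ring is locked. The lever is still in off. Next is the lever: work out the stand-off and grasp.

```bash
cat >> h.py <<'E'
PIV=np.array([.590,-.0645,.05])
def lev(a,tilt,back=.054):
    "TCP pose with the grasp point on the handle at lever angle a"
    z=np.array([np.sin(tilt),0,-np.cos(tilt)]);g=PIV+.145*np.array([np.sin(a),0,np.cos(a)])
    return T(g-back*z,frame(z,cur()[:3,1]*[0,1,0]))
E
python3 - <<'E'
from h import *
plan(lev(-.71,.3,.15)); plan(lev(-.71,.3),lev(-.71,.3,.15))
E
```

```text
4 x [6.6, -46.8, 0.7, -0.0005, 0.0785, -0.0029]
path [[0.469, 0.076, 0.314], [0.451, -0.064, 0.303]]
2 x [0.0, 0.0, 48.0, 0.0, -0.0, 0.0]
path [[0.465, -0.064, 0.257]]
```

```bash
python3 -m jog '[[[6.6,-46.8,0.7,0,0.0785,-0.003,1],[6.6,-46.8,0.7,0,0.0785,-0.003,1],[6.6,-46.8,0.7,0,0.0785,-0.003,1],[6.6,-46.8,0.7,0,0.0785,-0.003,1],[0,0,0,0,0,0,1]]]'
python3 - <<'E'
from h import *
import cv2
plan(lev(-.71,.3)); print(bot.observe()["qpos"].round(2))
f=bot.grab_frame("wrist");cv2.imwrite("pics/w4.png",f["img"][:,:,::-1])
for q in["lever_grip","lever_pin","mark_notch"]:print(q,[(np.round(d["xyz"],4).tolist(),round(d["conf"],2)) for d in bot.spot_point(q,f)[:2]])
E
```

```text
clock: 9.85
position: [0.4633, 0.0235, 0.3091]
tool_rot: [-3.116, 0.447, 3.133]
force: [-0.3, 0.5, 1.0]
grip_width: 0.0852
finger_force: 0.0
3 x [7.4, -28.7, 32.7, -0.0097, 0.049, -0.0034]
path [[0.47, -0.006, 0.277]]
[-0.17  0.12 -0.09  2.27  0.44  0.36  0.91]
lever_grip [([0.4947, -0.0636, 0.1606], 0.57)]
lever_pin []
mark_notch [([0.6085, -0.1072, 0.1309], 0.94)]
```

View pics/w4.png

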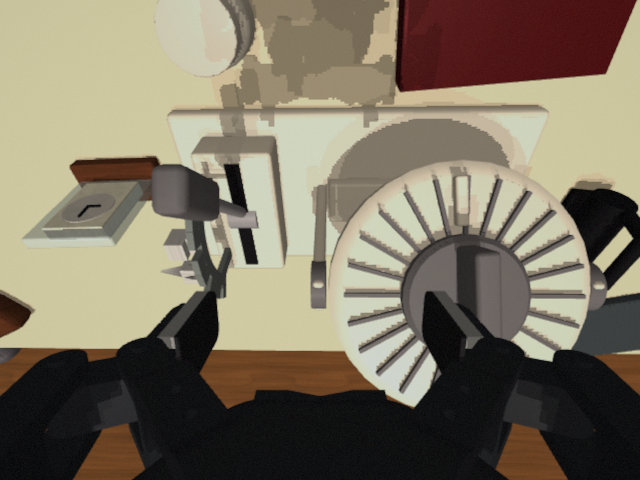

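The move was speed-limited halfway. Handle at (185,192), ring still locked. Continuing to the stand-off.

```bash
python3 -m jog '[[[3,-25,0,0,0.04,0,1],[3,-25,0,0,0.04,0,1],[3,-25,0,0,0.04,0,1],[0,-13,0,0,0.03,0,1],[0,0,0,0,0,0,1]]]'
python3 - <<'E'
from h import *
plan(lev(-.71,.3,.14)); print(bot.observe()["qpos"].round(2))
E
```

```text
clock: 10.55
position: [0.4539, -0.0621, 0.3076]
tool_rot: [-3.118, 0.299, 3.129]
force: [0.9, -0.1, 0.3]
grip_width: 0.0853
finger_force: 0.0
1 x [3.8, -2.1, 13.4, -0.0272, -0.0015, -0.0116]
path [[0.454, -0.065, 0.294]]
[ 0.1   0.15 -0.12  2.19  0.1   0.51  1.45]
```

```bash
python3 -m jog '[[[3.8,-2,13.5,-0.027,0,-0.0116,1],[0,0,30,0,0,0,1],[0,0,30,0,0,0,1],[0,0,20,0,0,0,1],[0,0,0,0,0,0,1]]]'
python3 - <<'E'
from h import *
plan(lev(-.71,.3)); print(bot.observe()["qpos"].round(2))
E
```

```text
clock: 11.05
position: [0.477, -0.0618, 0.215]
tool_rot: [3.141, 0.296, -3.138]
force: [-0.9, 0.2, 0.4]
grip_width: 0.0853
finger_force: 0.0
1 x [-1.4, -2.7, 4.1, 0.0019, -0.0043, 0.0037]
path [[0.48, -0.064, 0.212]]
[ 0.09  0.35 -0.1   2.23  0.12  0.26  1.47]
```

```bash
python3 -m jog '[[[-1.4,-2.7,4,0,-0.004,0.004,1],[0,0,0,0,0,0,0.5],[0,0,0,0,0,0,0.1],[0,0,0,0,0,0,0],[0,0,0,0,0,0,0]]]' 30;python3 -m jog '[[[0,0,0,0,0,0,0],[0,0,0,0,0,0,0],[0,0,0,0,0,0,0]]]'
python3 - <<'E'
from h import *
print(bot.observe()["qpos"].round(2))
a=np.linspace(-.71,.25,11);t=np.linspace(.3,-.15,11)
for i in range(10):
    plan(lev(a[i+1],t[i+1]),lev(a[i],t[i]))
E
```

```text
clock: 11.55
position: [0.48, -0.0664, 0.2143]
tool_rot: [3.14, 0.304, 3.139]
force: [-0.5, -0.5, 0.1]
grip_width: 0.0282
finger_force: 0.0
clock: 11.85
position: [0.4798, -0.0661, 0.2141]
tool_rot: [3.14, 0.303, 3.139]
force: [-5.6, 2.2, 8.2]
grip_width: 0.0213
finger_force: 33.7
[ 0.1   0.36 -0.1   2.23  0.12  0.25  1.47]
1 x [-15.4, 0.0, -4.9, 0.0, 0.045, 0.0]
path [[0.493, -0.064, 0.221]]
1 x [-15.7, 0.0, -4.2, 0.0, 0.045, 0.0]
path [[0.507, -0.064, 0.229]]
1 x [-15.9, 0.0, -3.5, 0.0, 0.045, 0.0]
path [[0.522, -0.064, 0.236]]
1 x [-16.0, 0.0, -2.8, 0.0, 0.045, 0.0]
path [[0.537, -0.064, 0.241]]
1 x [-16.2, 0.0, -2.1, 0.0, 0.045, 0.0]
path [[0.553, -0.064, 0.245]]
1 x [-16.3, 0.0, -1.4, 0.0, 0.045, 0.0]
path [[0.569, -0.064, 0.248]]
1 x [-16.3, 0.0, -0.7, 0.0, 0.045, 0.0]
path [[0.585, -0.064, 0.249]]
1 x [-16.3, 0.0, -0.0, 0.0, 0.045, 0.0]
path [[0.602, -0.064, 0.249]]
1 x [-16.3, 0.0, 0.7, 0.0, 0.045, 0.0]
path [[0.618, -0.064, 0.247]]
1 x [-16.3, 0.0, 1.4, 0.0, 0.045, 0.0]
path [[0.634, -0.064, 0.244]]
```

```bash
python3 -m jog '[[[-15.4,0,-4.9,0,0.045,0,0],[-15.7,0,-4.2,0,0.045,0,0],[-15.9,0,-3.5,0,0.045,0,0]]]';python3 -m jog '[[[-16,0,-2.8,0,0.045,0,0],[-16.2,0,-2.1,0,0.045,0,0],[0,0,0,0,0,0,0]]]'
python3 - <<'E'
from h import *
A=cur();g=A[:3,3]+.054*A[:3,2];d=g-PIV;print(g,np.hypot(d[0],d[2]),np.arctan2(d[0],d[2]),bot.observe()["qpos"].round(2))
E
```

```text
clock: 12.15
position: [0.5214, -0.0661, 0.2379]
tool_rot: [3.14, 0.164, 3.139]
force: [1.2, 2.6, -12.9]
grip_width: 0.0214
finger_force: 31.7
clock: 12.45
position: [0.555, -0.0662, 0.248]
tool_rot: [3.14, 0.078, 3.14]
force: [-2.7, 3.2, 18.3]
grip_width: 0.0216
finger_force: 36.1
[ 0.55924569 -0.06612003  0.194163  ] 0.1474069125200099 -0.2101795081802749 [ 0.1   0.46 -0.12  1.88  0.08  0.73  1.51]
```

```bash
python3 -m jog '[[[-16.3,0,-0.4,0,0.045,0,0],[-16.3,0,0,0,0.045,0,0],[-16.3,0,0.4,0,0.045,0,0]]]';python3 -m jog '[[[-16.3,0,0.7,0,0.045,0,0],[-14,0,1.4,0,0.045,0,0],[0,0,0,0,0,0,0]]]'
python3 - <<'E'
from h import *
A=cur();g=A[:3,3]+.054*A[:3,2];d=g-PIV;print(g,np.hypot(d[0],d[2]),np.arctan2(d[0],d[2]),bot.observe()["qpos"].round(2))
E
```

```text
clock: 12.75
position: [0.6023, -0.0663, 0.2503]
tool_rot: [3.14, -0.058, 3.14]
force: [-3.1, 3.5, 11.5]
grip_width: 0.0218
finger_force: 35.0
clock: 13.05
position: [0.6343, -0.0663, 0.2451]
tool_rot: [3.14, -0.145, 3.14]
force: [3.8, 2.7, 17.3]
grip_width: 0.0218
finger_force: 36.2
[ 0.62648234 -0.06615812  0.19163992] 0.14626287307271146 0.2520915132573277 [ 0.07  0.66 -0.1   1.51  0.07  1.12  1.53]
```

At 0.25 rad. Releasing and retreating along the tool axis.

```bash
python3 -m jog '[[[0,0,0,0,0,0,0.3],[0,0,0,0,0,0,1],[0,0,0,0,0,0,1],[0,0,0,0,0,0,1],[0,0,0,0,0,0,1]]]'|tail -2;python3 -m jog '[[[0,0,-15,0,0,0,1],[0,0,-30,0,0,0,1],[0,0,-40,0,0,0,1],[0,0,-40,0,0,0,1],[0,0,0,0,0,0,1]]]'
python3 - <<'E'
from h import *
import cv2
f=bot.grab_frame("wrist");g=bot.grab_frame("scene");t=bot.grab_frame("top")
i=cv2.resize(g["img"][170:440,190:490],(600,540))
cv2.imwrite("pics/s5.png",i[:,:,::-1]);cv2.imwrite("pics/w5.png",f["img"][:,:,::-1])
for q in["lever_grip","lever_pin","mark_notch","ring_grip","clock","torch","book","pot"]:print(q,[(np.round(d[0]["xyz"],3).tolist(),round(d[0]["conf"],2)) for d in (bot.spot_point(q,c) for c in(f,g,t)) if d])
E
```

```text
grip_width: 0.0817
finger_force: 0.0
clock: 14.05
position: [0.6519, -0.067, 0.3735]
tool_rot: [3.14, -0.139, 3.139]
force: [0.8, 0.4, -0.4]
grip_width: 0.0857
finger_force: 0.0
lever_grip [([0.628, -0.062, 0.188], 0.81), ([0.626, -0.065, 0.189], 0.61), ([0.626, -0.068, 0.19], 0.61)]
lever_pin [([0.614, -0.096, 0.131], 0.56), ([0.611, -0.101, 0.129], 0.59)]
mark_notch [([0.607, -0.106, 0.129], 0.79), ([0.611, -0.107, 0.131], 0.42)]
ring_grip [([0.556, 0.123, 0.205], 0.81), ([0.554, 0.128, 0.2], 0.8), ([0.552, 0.123, 0.204], 0.66)]
clock [([0.58, -0.214, 0.0], 0.83)]
torch [([0.626, -0.064, 0.192], 0.71), ([0.642, 0.321, -0.005], 0.56)]
book [([0.413, 0.167, -0.002], 0.64), ([0.408, 0.172, 0.001], 0.82), ([0.41, 0.169, 0.001], 0.83)]
pot [([0.423, -0.073, 0.002], 0.64), ([0.424, -0.07, 0.001], 0.64), ([0.423, -0.07, 0.0], 0.93)]
```

View pics/s5.png

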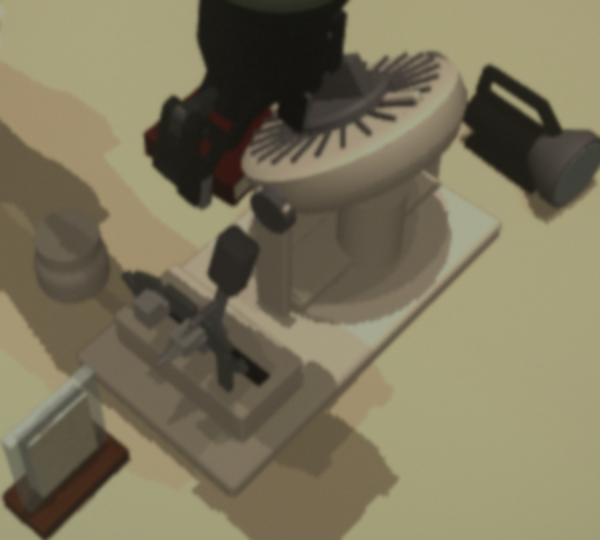

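View pics/w5.png

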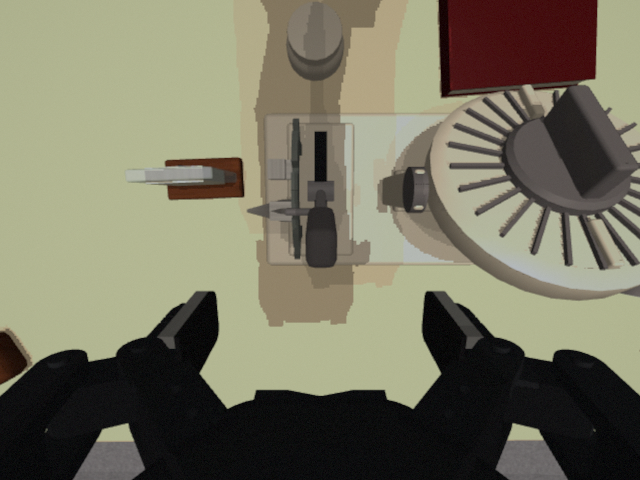

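The lever pin lies in line with the pointed tongue at (265,210) in the wrist view. The bar is in line with the ribs, the bystanders haven't moved, and the gripper is clear.

```bash
python3 -c "
from workcell import bot
print(bot.job_done())"
```

```text
the job is handed in; nothing more can be done
None
```

Job handed in: the guard ring was turned clockwise to its stop first, with the lever still off. The lever now rests by itself in the +0.24 notch beside the pointed tongue, the clock, torch, book and pot haven't moved, and the robot is clear of everything.

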